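# Pack the sample kit back into its fitted case

### The job

Put the three capped bottles and the slide box back into the wooden case: each bottle stands upright, right down in the round well of its own size, and the slide box lies flat, right down in the long recess. Set each piece down without tipping it over or dropping it, and leave the glass dish and the small beaker where they are.

Things in the scene. Friction and masses are not known exactly. Their poses are not given: they have to be found in the camera images.
- wide_bottle: The wide one of three closed sample bottles of the same look (smoky olive-grey, dark ribbed cap of the same diameter as the bottle): an upright cylinder 56 mm in diameter and 66 mm tall, 160 g give or take a quarter. Origin: centre of its underside; z points up through the cap. Stands loose on the table.
- medium_bottle: The medium one of three closed sample bottles of the same look (smoky olive-grey, dark ribbed cap of the same diameter as the bottle): an upright cylinder 39 mm in diameter and 72 mm tall, 90 g give or take a quarter. Origin: centre of its underside; z points up through the cap. Stands loose on the table.
- slim_bottle: The slim one of three closed sample bottles of the same look (smoky olive-grey, dark ribbed cap of the same diameter as the bottle): an upright cylinder 22 mm in diameter and 64 mm tall, 35 g give or take a quarter. Origin: centre of its underside; z points up through the cap. Stands loose on the table.
- slide_box: Closed light-grey plastic box for microscope slides, lying flat: 34 mm along its own x, 82 mm along its own y, 28 mm tall, 50 g give or take a quarter. Origin: centre of its underside, z up. Lies loose on the table.
- well_wide: Cream-white moulded block 100 (x) by 112 (y) by 30 mm tall with one round well 72 mm in diameter, 20 mm deep, straight-walled in its top's middle; fixed, one of four blocks that sit two by two in the low wooden case, in any order. Origin: centre of its underside, 8 mm above the table; its top is at +30 mm, the well's floor at +10 mm; z up. For the wide bottle (56 mm).
- well_medium: Cream-white moulded block 100 (x) by 112 (y) by 30 mm tall with one round well 55 mm in diameter, 20 mm deep, straight-walled in its top's middle; fixed, one of four blocks that sit two by two in the low wooden case, in any order. Origin: centre of its underside, 8 mm above the table; its top is at +30 mm, the well's floor at +10 mm; z up. For the medium bottle (39 mm).
- well_slim: Cream-white moulded block 100 (x) by 112 (y) by 30 mm tall with one round well 38 mm in diameter, 20 mm deep, straight-walled in its top's middle; fixed, one of four blocks that sit two by two in the low wooden case, in any order. Origin: centre of its underside, 8 mm above the table; its top is at +30 mm, the well's floor at +10 mm; z up. For the slim bottle (22 mm).
- recess_long: Cream-white moulded block 100 (x) by 112 (y) by 30 mm tall with one rectangular recess 50 mm (along x) by 98 mm (along y), 10 mm deep, straight-walled in its top's middle; fixed, one of four blocks that sit two by two in the low wooden case, in any order. Origin: centre of its underside, 8 mm above the table; its top is at +30 mm, the recess floor at +20 mm; z up. For the slide box, its y along this y, either way round.
- petri_dish: Bystander: flat round closed glass dish, 60 mm in diameter, 14 mm tall, loose on the table among the things. Origin: centre of its underside. Not part of the kit; leave it where it is.
- beaker: Bystander: small empty open glass beaker, 42 mm in diameter (46 mm at the rim), 58 mm tall, loose on the table among the things. Origin: centre of its underside. Not part of the kit; leave it where it is.
Not all that is in view belongs to the job. Of the things like the slide_box, leave any that is orange; of the rest the smaller one is meant.

How it is judged:
By the outcome, as a careful person would: the job done as asked, in the order asked, and still so for the second after the job is handed in, with the robot touching nothing.
It also fails if it takes over 141 s, if anything falls off the work surface, if the arm or the gripper's body presses on something with over 40 N, if the wrist force passes 120 N, or if a joint passes its speed limit or range.

### The arm

A 6-joint arm with a two-finger parallel gripper is mounted at the origin on the work surface. World frame = base frame: x ahead of the robot, y to its left, z up, the work surface at z = 0. Lengths are in m, angles in rad, forces in N, time in s.
With the tool pointing down it reaches from about 0.375 to 0.9 m from the base axis. Payload 3.1 kg.
Tool frame: the origin (TCP) lies between the finger pads; the fingertips stand 11 mm ahead of it and the grasp point (between the pads) lies 8 mm behind it; z points along the fingers, y is the direction in which the jaws open and shut (so a half turn about z gives the same grasp; the last joint's range is limited). The gripper opens to 85 mm and grips with 20 to 120 N. Pads are 22 mm wide; open, the fingers measure 114 mm over their backs; the gripper's body (76 mm by 85 mm) begins 54 mm behind the grasp point. The pads swing forward as they close: fully open they stand 13 mm farther back than shut.
Start: joints at [-1.375, 0.527, 1.433, -0, 1.181, -0.178], TCP at [0.228, -0.582, 0.242] pointing down, gripper open.
Joint ranges: [-3.08, 3.08], [-0.75, 2.2], [0.22, 2.44], [-1.43, 4.57], [0, 2.65], [-2.85, 2.85]. Speed limits (rad/s): [2.79, 2.79, 3.14, 3.14, 3.14, 3.14].

### API

Orientations are given as a unit quaternion [x, y, z, w].
In Python, from station import manip gives the robot as it stands. The module is installed in compiled form; this text tells all that it offers.
- The arm moves only by the tool arm_command, never from a script. Its argument "rows" is a list of rows, each a list of 3 entries, a list of its own where there are three numbers: the shift along the world's x, y, z in mm, then the turn about the world's z in rad, then the closure, from -1 (fully open) to 1 (shut), so that 0 is half open. A call has 1 to 12 rows; each row shifts and turns the commanded pose from where the row before left it; what a row does not reach is not made up. A row lasts 1/8 s, in which the tool goes at most 62.5 mm and 10.7 degrees, less where a joint would pass 70% of its speed; a pose out of reach is approached as far as the arm can. A call with a gripper value outside its range is refused whole. The fingers move at their own pace and stop on an object; "squeeze" is the grip in N (left out, the last holds). Time passes only in rows, so rows that do not move let the fingers close. It gives the time, the measured TCP pose, the force and the opening at its end, in the units of the state.
- manip.sense(): the state, without advancing time (a new reading comes with each control period).
- manip.snapshot(name): name is "scene" or "top" or "wrist"; returns the picture (420x560x3 uint8, blue, green, red); there is no depth.
- manip.get_calibration(name): a dict with "fovy" (degrees; the focal length in pixels is half the picture's height over the tangent of half this angle, whatever the lens; pixels are square), "cx", "cy" (the principal point, pixels), "R" (3x3) and "t" (3): a world point X has camera coordinates R X + t. Camera axes: x right, y down, z forward; pixel columns grow to the right and rows downward; lengths in m; the calibration is good to about 2 mm. A picture is of the moment at which its call begins: read the wrist's pose just before it. get_calibration takes no time and is no camera call; for the wrist camera it gives the pose at the moment of the call.
- manip.sign_off(): hands the job in, once; it reports no verdict.
The state is a dict: "t": time; "q": joint angles; "qd": joint speeds; "tau": joint torques, N m; "tcp_pos": TCP position; "tool_rot": TCP orientation; "force": force on the tool from outside, world axes, zero at the start; "ft_torque": the same for the moment, N m; "finger_gap": opening from 0.0 (shut) to 1.0 (fully open).
Only numpy, scipy, OpenCV 4.12 (cv2) and the standard library are available. Lean on these libraries where they do the work, as an engineer would, in place of code of your own. Each camera call takes 0.05 s, during which the arm holds its last target.

## Working session

There is one attempt and no reset: what is moved stays moved. The work goes in short steps, Python scripts to look and compute and a tool call to move; the robot and the scene stay as the last step left them, time stands still between calls to the robot, and variables do not carry over. Pictures are saved under pics/ and viewed, and the job is handed in when it is done.

Besides the shell and the picture viewer there is one more tool, called after "Call:" as name(argument=value, ...) on one line, values as JSON. arm_command: Moves the arm, as the interface text tells. Its arguments: {"type":"object","properties":{"rows":{"type":"array","items":{"type":"array"}},"squeeze":{"type":"number"}},"required":["rows"]}

```bash
mkdir -p pics
python3 - <<'E'
from station import manip
import cv2,numpy as np
for n in("scene","top","wrist"):
    c=manip.get_calibration(n); im=manip.snapshot(n); cv2.imwrite(f"pics/{n}0.png",im)
    print(n,c)
s=manip.sense();print({k:np.round(v,3) for k,v in s.items()})
E
```

```text
scene {'fovy': 45.84878670840106, 'cx': 278.9780706896539, 'cy': 218.30719729656278, 'R': array([[-0.47854296,  0.87790057, -0.01694761],
       [ 0.59895772,  0.3122563 , -0.73739111],
       [-0.64206408, -0.36302422, -0.67525338]]), 't': array([ 0.30987759, -0.29318231,  1.29978361])}
top {'fovy': 57.58282583073855, 'cx': 275.3149280277185, 'cy': 203.77302601568454, 'R': array([[-0.01244794, -0.99968548,  0.0217712 ],
       [-0.99234938,  0.00967612, -0.12308163],
       [ 0.12283226, -0.02313675, -0.99215771]]), 't': array([-0.03623373,  0.58379465,  0.81746937])}
wrist {'fovy': 60.39561181245321, 'cx': 278.95468235085013, 'cy': 205.60883959299278, 'R': array([[ 0.36468202, -0.93113108, -0.0013901 ],
       [-0.8938296 , -0.35049026,  0.27968774],
       [-0.26091317, -0.10075457, -0.96009001]]), 't': array([-0.62360058, -0.03507456,  0.37810678])}
{'t': np.float64(0.15), 'q': array([-1.375,  0.528,  1.434,  0.   ,  1.181, -0.178]), 'qd': array([ 0.   , -0.003, -0.004, -0.   ,  0.001, -0.001]), 'tau': array([ 0.0000e+00, -4.4274e+01, -1.7828e+01, -0.0000e+00,  6.0000e-03,
       -0.0000e+00]), 'tcp_pos': array([ 0.228, -0.581,  0.242]), 'tool_rot': array([ 0.983,  0.186,  0.   , -0.001]), 'force': array([ 0.263,  1.067, -0.458]), 'ft_torque': array([-0.002, -0.004,  0.028]), 'finger_gap': np.float64(1.002)}
```

View pics/top0.png

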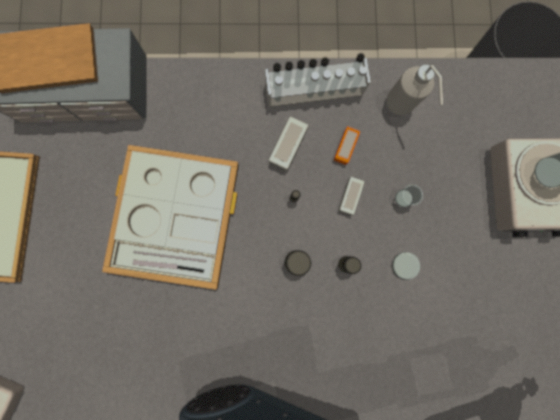

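View pics/scene0.png

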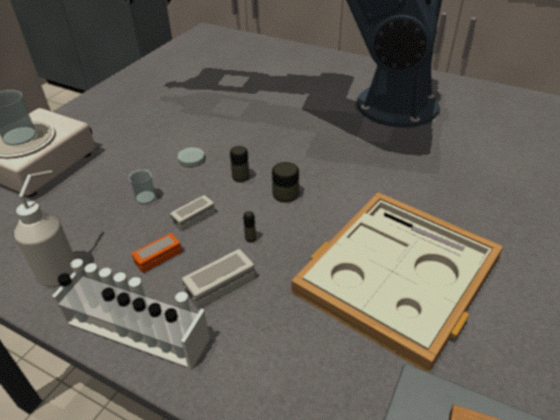

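View pics/wrist0.png

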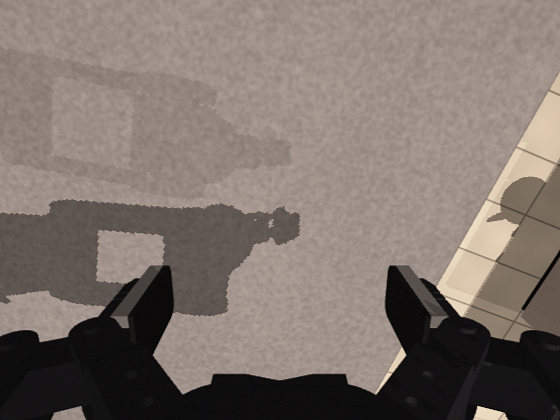

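```bash
cat > h.py <<'E'
from station import manip
import cv2,numpy as np
def cast(c,u,v,z,h=420):
    f=h/2/np.tan(np.radians(c['fovy'])/2)
    d=np.array([(u-c['cx'])/f,(v-c['cy'])/f,1.]);R=np.array(c['R']);t=np.array(c['t'])
    C=-R.T@t; w=R.T@d; return C+w*(z-C[2])/w[2]
def proj(c,X,h=420):
    f=h/2/np.tan(np.radians(c['fovy'])/2); p=np.array(c['R'])@np.array(X)+c['t']
    return np.array([f*p[0]/p[2]+c['cx'],f*p[1]/p[2]+c['cy']])
E
python3 - <<'E'
from h import *
im=cv2.imread("pics/top0.png")
cv2.imwrite("pics/a.png",cv2.resize(im[130:300,90:250],None,fx=3.5,fy=3.5,interpolation=cv2.INTER_CUBIC))
cv2.imwrite("pics/b.png",cv2.resize(im[100:300,255:435],None,fx=3,fy=3,interpolation=cv2.INTER_CUBIC))
c=manip.get_calibration("top")
for n,u,v,z in[("wide",298,263,.06),("med",350,265,.07),("slim",295,196,.06),("box",352,196,.028),("beaker",408,197,.0),("dish",407,265,.014),("big",289,143,.02),("wS",153,176,.038),("wM",203,184,.038),("wW",146,221,.038),("rec",195,225,.038)]: print(n,cast(c,u,v,z).round(3))
E
```

```text
wide [ 0.453 -0.089  0.06 ]
med [ 0.447 -0.198  0.07 ]
slim [ 0.597 -0.085  0.06 ]
box [ 0.601 -0.217  0.028]
beaker [ 0.601 -0.356  0.   ]
dish [ 0.443 -0.34   0.014]
big [ 0.728 -0.077  0.02 ]
wS [0.648 0.23  0.038]
wM [0.629 0.118 0.038]
wW [0.548 0.243 0.038]
rec [0.538 0.135 0.038]
```

View pics/a.png

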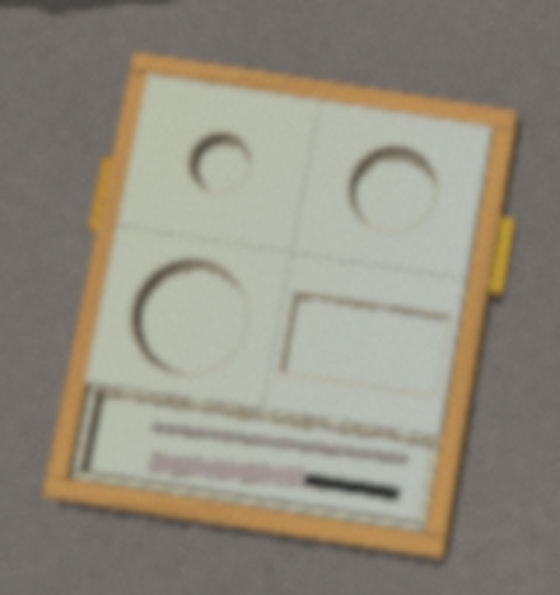

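View pics/b.png

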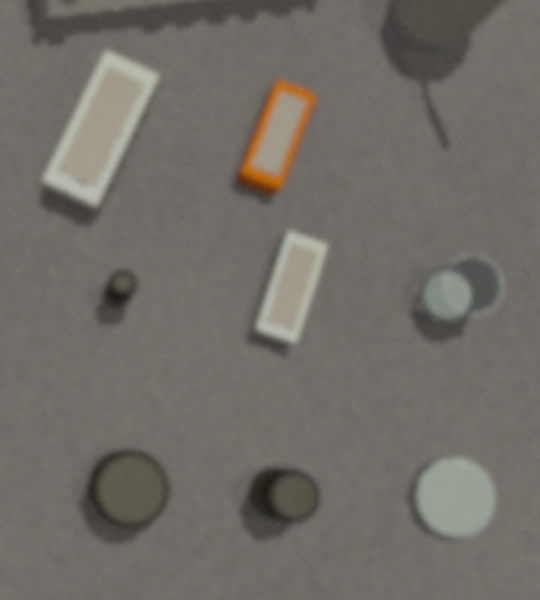

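Run:
```python
from h import *
from scipy.spatial.transform import Rotation as Ro
s=manip.sense()
for n in("top","scene","wrist"):
    c=manip.get_calibration(n);C=-np.array(c['R']).T@c['t'];print(n,C.round(3))
T=Ro.from_quat(s['tool_rot']);print("cam in tool",T.inv().apply(C-s['tcp_pos']).round(4),"axis in tool",T.inv().apply(c['R'][2]).round(3), "camx in tool",T.inv().apply(c['R'][0]).round(3))
print(T.as_matrix().round(3))
```

```text
top [ 0.478 -0.023  0.884]
scene [1.158 0.291 0.667]
wrist [ 0.295 -0.555  0.372]
cam in tool [ 0.0717 -0.0005 -0.1305] axis in tool [-0.28  0.    0.96] camx in tool [-0.     1.    -0.001]
[[ 0.931  0.365 -0.   ]
 [ 0.365 -0.931  0.002]
 [ 0.    -0.002 -1.   ]]
```

Call:
arm_command(rows=[[[27, 43, 12], -0.037, -1], [[27, 43, 12], -0.037, -1], [[27, 43, 12], -0.037, -1], [[27, 43, 12], -0.037, -1], [[27, 43, 12], -0.037, -1], [[27, 43, 12], -0.037, -1], [[27, 43, 12], -0.037, -1], [[27, 43, 12], -0.037, -1], [[27, 43, 0], -0.037, -1], [[27, 43, 0], -0.037, -1], [[0, 0, 0], 0, -1], [[0, 0, 0], 0, -1]])

```text
t: 1.65
tcp_pos: [0.4979, -0.1519, 0.338]
tool_rot: [1.0, 0.002, -0.0, 0.0]
force: [-0.7, -0.7, 0.4]
finger_gap: 1.003
```

Run:
```python
from h import *
import pickle
s=manip.sense();c=manip.get_calibration("wrist");im=manip.snapshot("wrist");cv2.imwrite("pics/w1.png",im);pickle.dump(c,open("w1.pkl","wb"))
print(s['t'],s['tcp_pos'].round(4),s['q'].round(3),s['qd'].round(3))
```

```text
1.65 [ 0.4979 -0.1519  0.338 ] [-5.110e-01  2.800e-01  1.564e+00 -1.000e-03  1.298e+00  1.056e+00] [-0.03  -0.001 -0.001  0.002  0.     0.004]
```

View pics/w1.png

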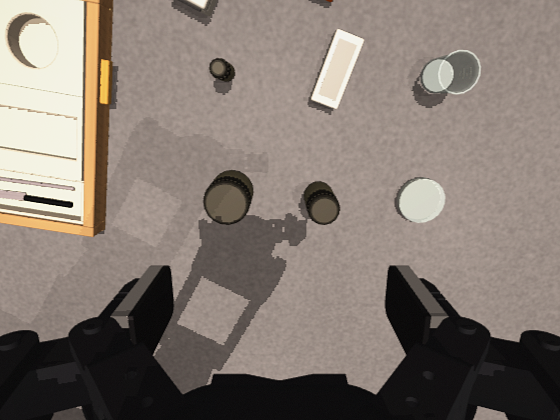

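Run:
```python
from h import *
im=cv2.imread("pics/w1.png")
k=5
t=[im[y-30:y+30,x-40:x+40] for x,y in((229,198),(322,203),(222,70),(337,68))]
t=[cv2.resize(a,None,fx=k,fy=k,interpolation=cv2.INTER_CUBIC) for a in t]
cv2.imwrite("pics/c.png",np.vstack([np.hstack(t[:2]),np.hstack(t[2:])]))
```

```text
(no output)
```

View pics/c.png

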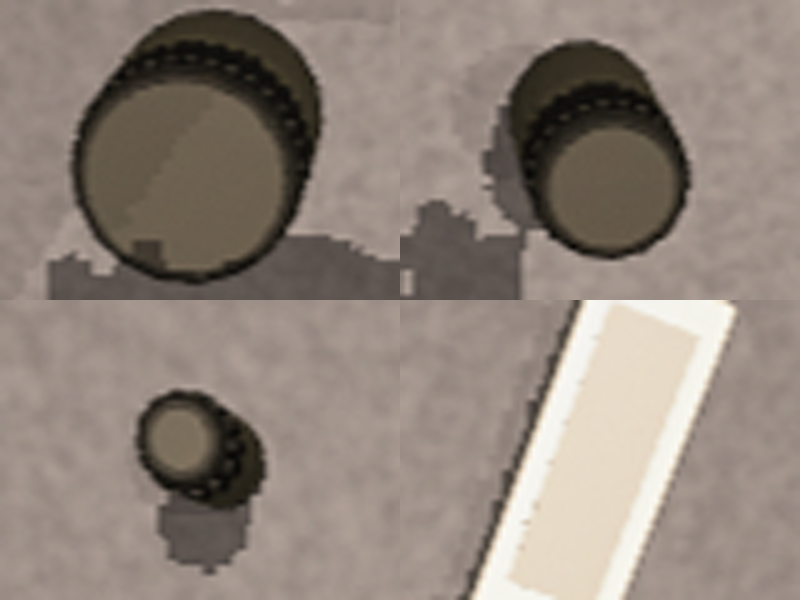

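```bash
cat > chk.py <<'E'
from h import *
def circ(im,c,x,y,z,r,col):
    a=np.linspace(0,2*np.pi,80)
    p=np.array([proj(c,(x+r*np.cos(t),y+r*np.sin(t),z)) for t in a])
    cv2.polylines(im,[np.round(p*8*5).astype(int)],True,col,1,shift=3)
def bx(c,x,y,th,z,a,b):
    R=np.array([[np.cos(th),-np.sin(th)],[np.sin(th),np.cos(th)]])
    return np.array([proj(c,(*(R@np.array(q)+[x,y]),z)) for q in((-a,-b),(a,-b),(a,b),(-a,b))])
E
python3 - <<'E'
from chk import *
import pickle
im=cv2.imread("pics/w1.png");c=pickle.load(open("w1.pkl","rb"))
P={"wide":(227,201,.066,.028),"med":(324,208.6,.072,.0195),"slim":(219.6,68,.064,.011)}
big=cv2.resize(im,None,fx=5,fy=5,interpolation=cv2.INTER_CUBIC)
for n,(u,v,z,r) in P.items():
    X=cast(c,u,v,z);print(n,X.round(4))
    circ(big,c,X[0],X[1],z,r,(0,255,0));circ(big,c,X[0],X[1],0,r,(0,0,255))
m=cv2.inRange(im,(200,200,200),(255,255,255));m[:,:250]=0;m[:,390:]=0;m[130:]=0
m=cv2.morphologyEx(m,cv2.MORPH_CLOSE,np.ones((15,15)))
cs,_=cv2.findContours(m,0,2);k=max(cs,key=cv2.contourArea);b=cv2.boxPoints(cv2.minAreaRect(k));print(cv2.minAreaRect(k))
W=np.array([cast(c,*q,.028) for q in b]);print("box",W.mean(0).round(4),np.linalg.norm(W[1]-W[0]).round(4),np.linalg.norm(W[2]-W[1]).round(4))
for i in(0,1): d=W[i+1]-W[i];print(np.arctan2(d[1],d[0]).round(3))
cv2.polylines(big,[np.round(b*40).astype(int)],True,(255,0,0),1,shift=3)
t=[big[(y-30)*5:(y+30)*5,(x-40)*5:(x+40)*5] for x,y in((229,198),(322,203),(222,70),(337,68))]
cv2.imwrite("pics/d.png",np.vstack([np.hstack(t[:2]),np.hstack(t[2:])]))
E
```

```text
wide [ 0.4571 -0.0915  0.066 ]
med [ 0.4501 -0.2034  0.072 ]
slim [ 0.6015 -0.0887  0.064 ]
((337.32879638671875, 68.623291015625), (28.20691680908203, 74.90633392333984), 20.556045532226562)
box [ 0.6033 -0.2176  0.028 ] 0.0797 0.0317
-0.347
-1.891
```

View pics/d.png

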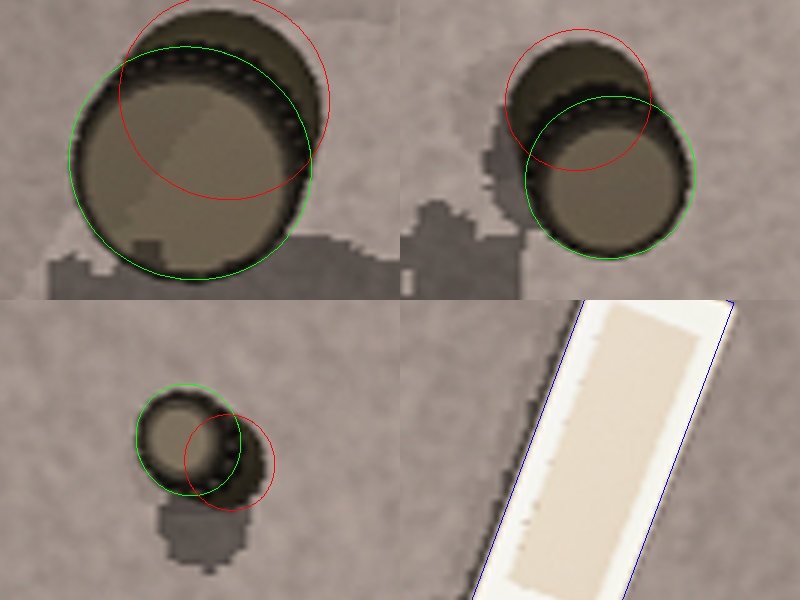

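Call:
arm_command(rows=[[[5, 60, 0], 0, -1], [[5, 60, 0], 0, -1], [[5, 60, 0], 0, -1], [[5, 60, 0], 0, -1], [[5, 60, 0], 0, -1], [[0, 20, 0], 0, -1], [[0, 0, 0], 0, -1], [[0, 0, 0], 0, -1], [[0, 0, 0], 0, -1]])

```text
t: 2.82
tcp_pos: [0.5235, 0.1663, 0.3383]
tool_rot: [1.0, 0.001, -0.0, 0.0]
force: [-0.2, -0.4, 0.5]
finger_gap: 0.997
```

Run:
```python
from h import *
import pickle
s=manip.sense();c=manip.get_calibration("wrist");im=manip.snapshot("wrist");cv2.imwrite("pics/w2.png",im);pickle.dump(c,open("w2.pkl","wb"))
print(s['t'],s['tcp_pos'].round(4),s['q'].round(3),s['qd'].round(3))
```

```text
2.825 [0.5235 0.1663 0.3383] [ 0.104  0.323  1.498 -0.     1.32   1.674] [ 0.005 -0.002 -0.003  0.001  0.002  0.005]
```

View pics/w2.png

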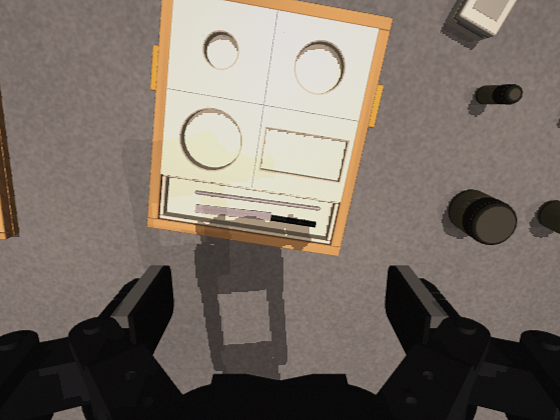

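Run:
```python
from chk import *
import pickle
im=cv2.imread("pics/w2.png");c=pickle.load(open("w2.pkl","rb"))
g=cast
th=np.arctan2(*( (g(c,253,187,.038)-g(c,277,12,.038))[[1,0]]));th2=np.arctan2(*((g(c,383,124,.038)-g(c,167,89,.038))[[1,0]]))
print("line angs",th+np.pi,th2)
rec=np.array([g(c,*q,.038) for q in((266,128),(348,139),(345,181),(261,170))])
print("rec",rec.mean(0).round(4),[np.linalg.norm(rec[i]-rec[i-1]).round(3) for i in range(4)])
x0=g(c,265,104,.038);print("cross",x0.round(4))
for n,u,v in(("S",222,50),("M",320,67),("W",212,138)): print(n,g(c,u,v,.038).round(4))
# predicted from cross with case angle phi
for phi in(-.18,):
    ex=np.array([np.cos(phi),np.sin(phi)]);ey=np.array([-np.sin(phi),np.cos(phi)])
    big=cv2.resize(im,None,fx=5,fy=5,interpolation=cv2.INTER_CUBIC)
    for n,a,b,r in(("S",.05,.056,.019),("M",.05,-.056,.0275),("W",-.05,.056,.036),("R",-.05,-.056,0)):
        p=x0[:2]+a*ex+b*ey;print(n,p.round(4))
        if r: circ(big,c,p[0],p[1],.038,r,(0,0,255))
        else: cv2.polylines(big,[np.round(bx(c,p[0],p[1],phi,.038,.025,.049)*40).astype(int)],True,(0,0,255),1,shift=3)
    cv2.imwrite("pics/e.png",cv2.resize(big[0:1250,700:1950],(700,700),interpolation=cv2.INTER_AREA))
```

```text
line angs 6.131180492089973 -1.7253243320335463
rec [0.5324 0.1354 0.038 ] [np.float64(0.05), np.float64(0.097), np.float64(0.051), np.float64(0.103)]
cross [0.5909 0.1827 0.038 ]
S [0.6483 0.2296 0.038 ]
M [0.6308 0.1208 0.038 ]
W [0.5523 0.2456 0.038 ]
S [0.6501 0.2289]
M [0.6301 0.1187]
W [0.5518 0.2468]
R [0.5317 0.1366]
```

View pics/e.png

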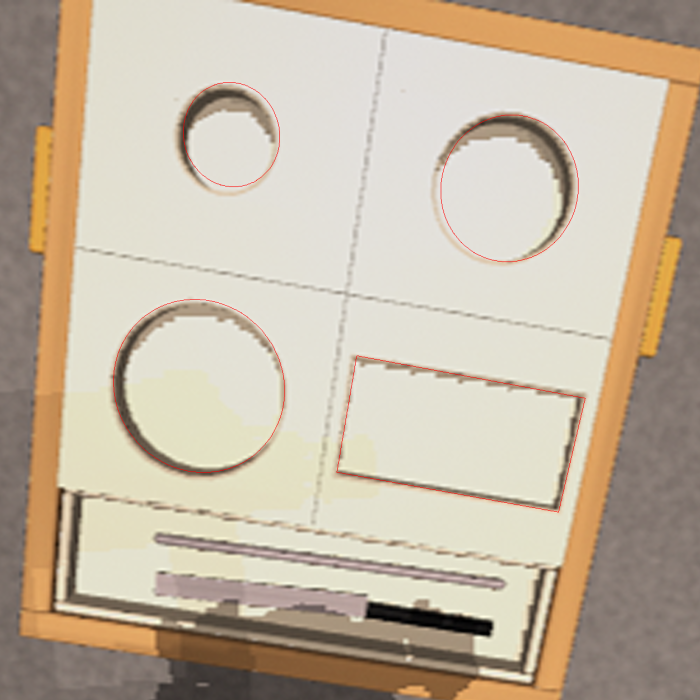

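Call:
arm_command(rows=[[[-11, -43, -13], 0, -1], [[-11, -43, -33], 0, -1], [[-11, -43, -33], 0, -1], [[-11, -43, -33], 0, -1], [[-12, -43, -33], 0, -1], [[-12, -43, -33], 0, -1], [[0, 0, -20], 0, -1], [[0, 0, 0], 0, -1], [[0, 0, 0], 0, -1]])

```text
t: 4.0
tcp_pos: [0.4558, -0.0901, 0.141]
tool_rot: [1.0, 0.002, 0.001, 0.0]
force: [0.5, 0.6, -0.2]
finger_gap: 0.998
```

Run:
```python
from h import *
s=manip.sense();im=manip.snapshot("wrist");cv2.imwrite("pics/w3.png",im)
print(s['t'],s['tcp_pos'].round(4),s['qd'].round(3))
c=manip.get_calibration("wrist");print(proj(c,(.456,-.091,.066)))
```

```text
4.0 [ 0.4558 -0.0901  0.141 ] [ 0.013 -0.014 -0.005  0.    -0.003  0.   ]
[281.52706489 224.07472084]
```

View pics/w3.png

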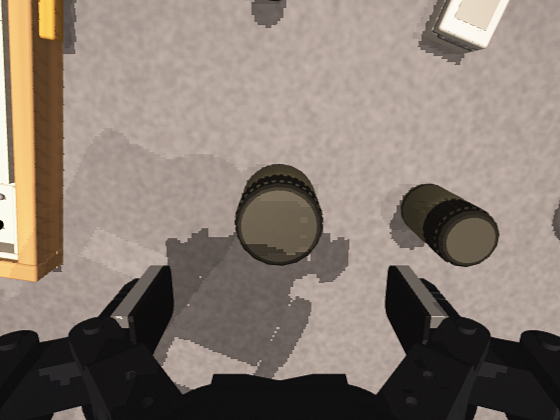

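Call:
arm_command(rows=[[[0, 0, -35], 0, -1], [[0, 0, -35], 0, -1], [[0, 0, -25], 0, -1], [[0, 0, -12], 0, -1], [[0, 0, 0], 0, -1], [[0, 0, 0], 0, -1], [[0, 0, 0], 0, 1], [[0, 0, 0], 0, 1], [[0, 0, 0], 0, 1], [[0, 0, 0], 0, 1], [[0, 0, 0], 0, 1], [[0, 0, 0], 0, 1]], squeeze=40)

```text
t: 5.55
tcp_pos: [0.4557, -0.09, 0.0342]
tool_rot: [1.0, 0.002, 0.001, 0.0]
force: [-0.2, 0.8, 5.5]
finger_gap: 0.65
```

Call:
arm_command(rows=[[[0, 0, 15], 0, 1], [[0, 0, 35], 0, 1], [[0, 0, 40], 0, 1], [[0, 10, 30], 0, 1], [[10, 36, 0], 0, 1], [[14, 48, 0], 0, 1], [[14, 48, 0], 0, 1], [[14, 48, 0], 0, 1], [[14, 48, 0], 0, 1], [[14, 48, 0], 0, 1], [[12, 38, 0], 0, 1], [[5, 12, 0], 0, 1]])

```text
t: 7.05
tcp_pos: [0.5522, 0.2483, 0.154]
tool_rot: [1.0, 0.003, 0.0, -0.0]
force: [-0.4, -0.1, -1.2]
finger_gap: 0.647
```

Call:
arm_command(rows=[[[0, 0, 0], 0, 1], [[0, 0, 0], 0, 1]])

```text
t: 7.3
tcp_pos: [0.5515, 0.2448, 0.1533]
tool_rot: [1.0, 0.001, -0.001, 0.0]
force: [-0.4, 0.2, -1.7]
finger_gap: 0.649
```

```bash
cat > look.py <<'E'
from h import *
import sys
s=manip.sense();c=manip.get_calibration("wrist");im=manip.snapshot("wrist");cv2.imwrite(f"pics/{sys.argv[1]}.png",im)
if len(sys.argv)>2: cv2.imwrite(f"pics/{sys.argv[1]}s.png",manip.snapshot(sys.argv[2]))
print(s['t'],s['tcp_pos'].round(4),s['qd'].round(3),s['finger_gap'],s['force'].round(1))
E
python3 look.py w4 scene
```

```text
7.3 [0.5515 0.2448 0.1533] [-0.008 -0.002 -0.001  0.003 -0.002  0.003] 0.6486163783198473 [-0.4  0.2 -1.7]
```

View pics/w4.png

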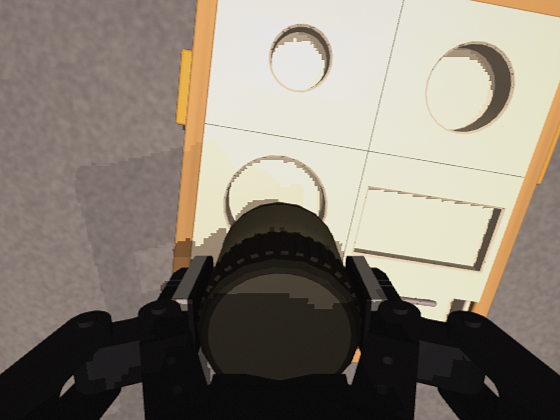

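View pics/w4s.png

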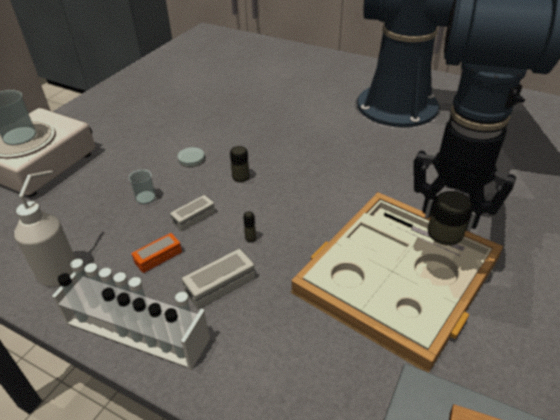

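Run:
```python
from h import *
c=manip.get_calibration("wrist")
print(proj(c,(.552,.2465,.038)),proj(c,(.588,.2465,.038)),proj(c,(.552,.2825,.038)),proj(c,(.552,.2105,.038)))
```

```text
[277.10515248 204.85751766] [277.11396018 154.1038145 ] [226.33381551 204.78989886] [327.85967305 204.92511406]
```

Call:
arm_command(rows=[[[0, 2, -30], 0, 1], [[0, 0, -30], 0, 1], [[0, 0, -22], 0, 1], [[0, 0, -8], 0, 1], [[0, 0, -5], 0, 1], [[0, 0, -3], 0, 1], [[0, 0, 0], 0, 1], [[0, 0, 0], 0, 1]])

```text
t: 8.4
tcp_pos: [0.5526, 0.2484, 0.0559]
tool_rot: [1.0, 0.002, 0.001, -0.0]
force: [0.1, -0.1, -1.1]
finger_gap: 0.649
```

Call:
arm_command(rows=[[[0, 0, -2], 0, 1], [[0, 0, -1], 0, 1], [[0, 0, -1], 0, 1], [[0, 0, 0], 0, 1]])

```text
t: 8.9
tcp_pos: [0.5522, 0.2482, 0.0523]
tool_rot: [1.0, 0.002, 0.0, 0.0]
force: [-1.8, -0.4, 4.7]
finger_gap: 0.641
```

Call:
arm_command(rows=[[[0, 0, 0], 0, -0.35], [[0, 0, 0], 0, -0.45], [[0, 0, 0], 0, -0.6], [[0, 0, 0], 0, -0.8], [[0, 0, 0], 0, -0.8], [[0, 0, 15], 0, -0.8], [[0, 0, 35], 0, -1], [[0, 0, 50], 0, -1], [[0, 0, 30], 0, -1], [[0, 0, 0], 0, -1], [[0, 0, 0], 0, -1]])

```text
t: 10.28
tcp_pos: [0.5516, 0.2481, 0.1812]
tool_rot: [1.0, 0.002, -0.0, 0.0]
force: [0.5, 0.6, -0.3]
finger_gap: 1.002
```

```bash
python3 look.py w5 scene
```

```text
10.275 [0.5516 0.2481 0.1812] [-0.001  0.025  0.014  0.001 -0.002 -0.001] 1.0019101930793692 [ 0.5  0.6 -0.3]
```

View pics/w5.png

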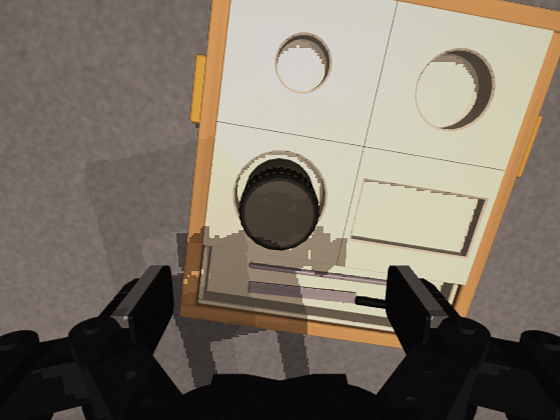

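Wide bottle stands in its well (cap at (280,213), inside the rim). Next the medium one.

Call:
arm_command(rows=[[[-6, -25, 0], 0, -1], [[-11, -50, 0], 0, -1], [[-11, -50, 0], 0, -1], [[-11, -50, 0], 0, -1], [[-12, -50, 0], 0, -1], [[-12, -50, 0], 0, -1], [[-12, -50, 0], 0, -1], [[-12, -50, 0], 0, -1], [[-12, -50, -10], 0, -1], [[-4, -26, -30], 0, -1], [[0, 0, 0], 0, -1], [[0, 0, 0], 0, -1]])

```text
t: 11.88
tcp_pos: [0.4488, -0.202, 0.1408]
tool_rot: [1.0, 0.002, -0.001, -0.001]
force: [-0.1, -0.8, -0.6]
finger_gap: 0.999
```

```bash
python3 look.py w6
python3 - <<'E'
from h import *
c=manip.get_calibration("wrist");print(proj(c,(.4485,-.203,.072)))
E
```

```text
11.875 [ 0.4488 -0.202   0.1408] [ 0.021 -0.023 -0.006 -0.002 -0.001  0.   ] 0.9989585718179559 [-0.1 -0.8 -0.6]
[282.00923167 228.26002892]
```

View pics/w6.png

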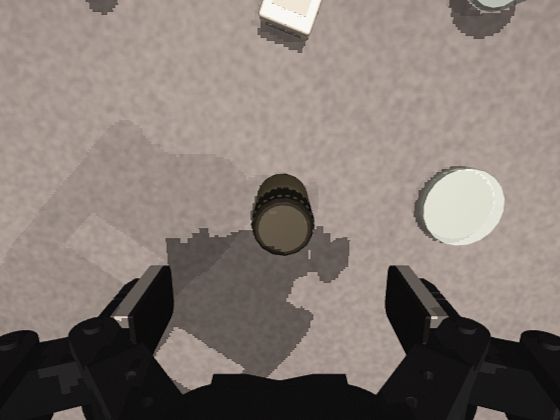

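Call:
arm_command(rows=[[[1, 0, -35], 0, -1], [[0, 0, -35], 0, -1], [[0, 0, -22], 0, -1], [[0, 0, -11], 0, -1], [[0, 0, 0], 0, -1], [[0, 0, 0], 0, -1], [[0, 0, 0], 0, 1], [[0, 0, 0], 0, 1], [[0, 0, 0], 0, 1], [[0, 0, 0], 0, 1], [[0, 0, 0], 0, 1], [[0, 0, 0], 0, 1]], squeeze=35)

```text
t: 13.42
tcp_pos: [0.4505, -0.203, 0.0388]
tool_rot: [1.0, 0.002, 0.0, 0.0]
force: [-0.7, 0.2, 6.0]
finger_gap: 0.448
```

Call:
arm_command(rows=[[[0, 0, 0], 0, 1], [[0, 0, 0], 0, 1]])

```text
t: 13.68
tcp_pos: [0.4504, -0.203, 0.0388]
tool_rot: [1.0, 0.002, 0.0, 0.0]
force: [-0.6, 0.4, 5.9]
finger_gap: 0.445
```

Call:
arm_command(rows=[[[0, 0, 15], 0, 1], [[0, 0, 36], 0, 1], [[0, 0, 40], 0, 1], [[6, 10, 30], 0, 1], [[18, 32, 0], 0, 1], [[25, 45, 0], 0, 1], [[27, 48, 0], 0, 1], [[27, 48, 0], 0, 1], [[27, 48, 0], 0, 1], [[25, 45, 0], 0, 1], [[18, 32, 0], 0, 1], [[7, 15, 0], 0, 1]])

```text
t: 15.18
tcp_pos: [0.6305, 0.122, 0.1596]
tool_rot: [1.0, 0.003, 0.0, 0.0]
force: [-0.5, -0.5, -1.4]
finger_gap: 0.446
```

Call:
arm_command(rows=[[[0, 0, 0], 0, 1], [[0, 0, 0], 0, 1]])

```text
t: 15.42
tcp_pos: [0.6292, 0.1188, 0.1592]
tool_rot: [1.0, 0.001, -0.001, 0.0]
force: [0.1, -0.2, -0.6]
finger_gap: 0.453
```

```bash
python3 look.py w7
python3 - <<'E'
from h import *
c=manip.get_calibration("wrist")
for p in((.658,.1205),(.6305,.148),(.6305,.093)):print(proj(c,(*p,.038)))
E
```

```text
15.425 [0.6292 0.1188 0.1592] [-0.01  -0.001 -0.002  0.005 -0.002  0.003] 0.45311274994561873 [ 0.1 -0.2 -0.6]
[277.1202898  163.68009576]
[239.13267134 201.30251127]
[315.07460866 201.41583002]
```

View pics/w7.png

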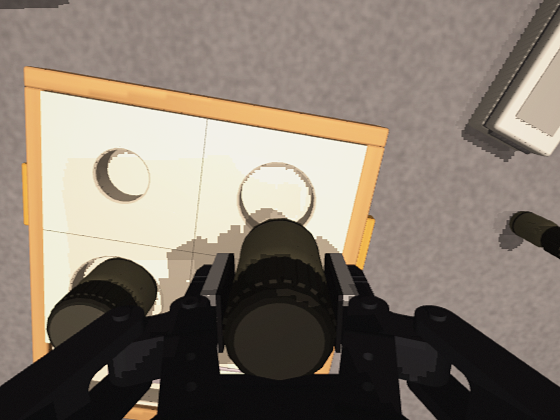

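Call:
arm_command(rows=[[[2, 1.5, -30], 0, 1], [[0, 0, -30], 0, 1], [[0, 0, -22], 0, 1], [[0, 0, -9], 0, 1], [[0, 0, -5], 0, 1], [[0, 0, -3], 0, 1], [[0, 0, -1.5], 0, 1], [[0, 0, -1], 0, 1], [[0, 0, -1], 0, 1], [[0, 0, 0], 0, 1]])

```text
t: 16.73
tcp_pos: [0.6323, 0.1218, 0.0569]
tool_rot: [1.0, 0.002, 0.0, -0.0]
force: [-0.1, -0.8, -1.1]
finger_gap: 0.447
```

Call:
arm_command(rows=[[[0, 0, -1], 0, 1], [[0, 0, -1], 0, 1], [[0, 0, 0], 0, 1]])

```text
t: 17.1
tcp_pos: [0.6324, 0.1217, 0.0569]
tool_rot: [1.0, 0.002, 0.0, 0.0]
force: [-2.3, -1.5, 10.5]
finger_gap: 0.449
```

Call:
arm_command(rows=[[[0, 0, 1], 0, 0.08], [[0, 0, 0], 0, 0.0], [[0, 0, 0], 0, -0.15], [[0, 0, 0], 0, -0.4], [[0, 0, 0], 0, -0.5], [[0, 0, 15], 0, -0.5], [[0, 0, 35], 0, -0.7], [[0, 0, 50], 0, -1], [[0, 0, 30], 0, -1], [[0, 0, 0], 0, -1], [[0, 0, 0], 0, -1]])

```text
t: 18.48
tcp_pos: [0.6316, 0.1217, 0.1856]
tool_rot: [1.0, 0.002, -0.0, 0.0]
force: [0.3, -0.2, -0.2]
finger_gap: 0.998
```

```bash
python3 look.py w8
```

```text
18.475 [0.6316 0.1217 0.1856] [-0.001  0.025  0.015 -0.001 -0.001 -0.   ] 0.9975575215485427 [ 0.3 -0.2 -0.2]
```

View pics/w8.png

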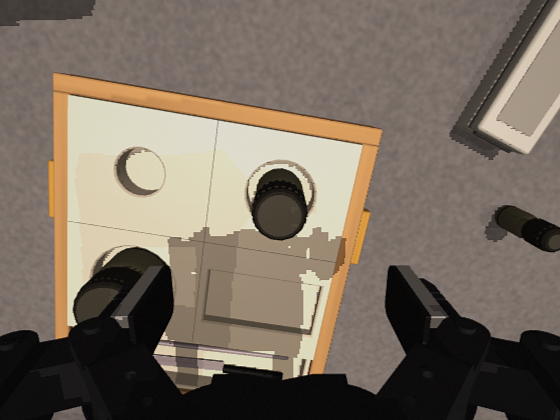

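Medium stands in its well (cap (280,212)). Next the slim one.

Call:
arm_command(rows=[[[-3, -20, 0], 0, -1], [[-6, -45, 0], 0, -1], [[-7, -50, 0], 0, -1], [[-7, -50, -5], 0, -1], [[-5, -30, -20], 0, -1], [[-3, -14, -20], 0, -1], [[0, 0, 0], 0, -1], [[0, 0, 0], 0, -1]])

```text
t: 19.52
tcp_pos: [0.6011, -0.0874, 0.1408]
tool_rot: [1.0, 0.002, -0.0, -0.0]
force: [0.4, -0.3, 0.7]
finger_gap: 0.997
```

```bash
python3 look.py w9
python3 - <<'E'
from h import *
c=manip.get_calibration("wrist");print(proj(c,(.601,-.0875,.064)))
E
```

```text
19.525 [ 0.6011 -0.0874  0.1408] [ 0.018 -0.014 -0.013 -0.001 -0.001  0.002] 0.9970459704669102 [ 0.4 -0.3  0.7]
[280.52350968 223.74957709]
```

View pics/w9.png

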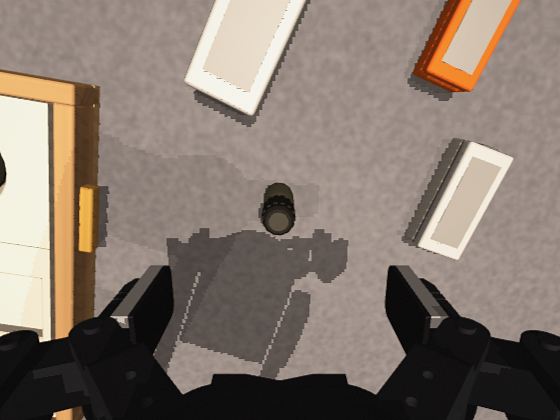

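Call:
arm_command(rows=[[[2, 1, -30], 0, -0.2], [[0, 0, -35], 0, -0.2], [[0, 0, -24], 0, -0.2], [[0, 0, -12], 0, -0.2], [[0, 0, 0], 0, -0.2], [[0, 0, 0], 0, 0], [[0, 0, 0], 0, 0.3], [[0, 0, 0], 0, 1], [[0, 0, 0], 0, 1], [[0, 0, 0], 0, 1], [[0, 0, 0], 0, 1], [[0, 0, 0], 0, 1]], squeeze=25)

```text
t: 21.08
tcp_pos: [0.6039, -0.0865, 0.0408]
tool_rot: [1.0, 0.002, 0.001, 0.0]
force: [-0.1, 0.2, 6.4]
finger_gap: 0.25
```

Call:
arm_command(rows=[[[0, 0, 0], 0, 1]])

```text
t: 21.2
tcp_pos: [0.6039, -0.0865, 0.0408]
tool_rot: [1.0, 0.002, 0.001, 0.0]
force: [-0.3, 0.9, 5.4]
finger_gap: 0.251
```

Call:
arm_command(rows=[[[0, 0, 15], 0, 1], [[0, 0, 37], 0, 1], [[0, 0, 45], 0, 1], [[2, 10, 32], 0, 1], [[5, 32, 0], 0, 1], [[6, 45, 0], 0, 1], [[7, 48, 0], 0, 1], [[7, 48, 0], 0, 1], [[7, 48, 0], 0, 1], [[6, 45, 0], 0, 1], [[3, 28, 0], 0, 1], [[2, 12, 0], 0, 1]])

```text
t: 22.7
tcp_pos: [0.6478, 0.2314, 0.1691]
tool_rot: [1.0, 0.003, -0.0, 0.0]
force: [0.7, -0.5, 0.2]
finger_gap: 0.248
```

Call:
arm_command(rows=[[[0, 0, 0], 0, 1], [[0, 0, 0], 0, 1]])

```text
t: 22.95
tcp_pos: [0.6481, 0.2283, 0.1688]
tool_rot: [1.0, 0.001, -0.0, 0.0]
force: [-0.3, -0.3, -0.3]
finger_gap: 0.25
```

```bash
python3 look.py w10
python3 - <<'E'
from h import *
c=manip.get_calibration("wrist")
for p in((.668,.230),(.649,.249),(.649,.211)):print(proj(c,(*p,.038)))
E
```

```text
22.95 [0.6481 0.2283 0.1688] [-0.007 -0.001  0.001  0.004 -0.001  0.002] 0.2503194497373152 [-0.3 -0.3 -0.3]
[277.15277626 173.54519727]
[251.81166035 198.45333463]
[302.47296151 198.52819126]
```

View pics/w10.png

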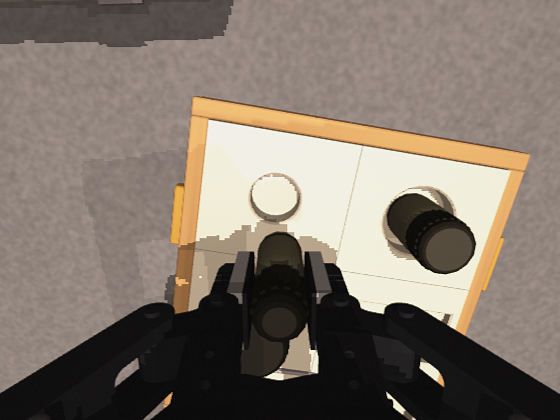

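Call:
arm_command(rows=[[[1, 2.5, -30], 0, 1], [[0, 0, -35], 0, 1], [[0, 0, -25], 0, 1], [[0, 0, -9], 0, 1], [[0, 0, -5], 0, 1], [[0, 0, -3], 0, 1], [[0, 0, -1.5], 0, 1], [[0, 0, -1], 0, 1], [[0, 0, -1], 0, 1], [[0, 0, 0], 0, 1]])

```text
t: 24.25
tcp_pos: [0.6495, 0.2323, 0.0589]
tool_rot: [1.0, 0.002, 0.0, -0.0]
force: [-0.0, 0.4, 0.6]
finger_gap: 0.247
```

Call:
arm_command(rows=[[[0, 0, -1], 0, 1], [[0, 0, 0], 0, 1]])

```text
t: 24.5
tcp_pos: [0.6496, 0.2323, 0.0589]
tool_rot: [1.0, 0.002, 0.001, -0.0]
force: [-1.5, -0.9, 7.4]
finger_gap: 0.25
```

Call:
arm_command(rows=[[[0, 0, 0.5], 0, 0.47], [[0, 0, 0], 0, 0.4], [[0, 0, 0], 0, 0.25], [[0, 0, 0], 0, 0.1], [[0, 0, 0], 0, 0.0], [[0, 0, 15], 0, 0], [[0, 0, 35], 0, -0.2], [[0, 0, 50], 0, -1], [[0, 0, 30], 0, -1], [[0, 0, 0], 0, -1], [[0, 0, 0], 0, -1]])

```text
t: 25.88
tcp_pos: [0.6486, 0.2321, 0.1876]
tool_rot: [1.0, 0.002, -0.0, 0.0]
force: [-0.3, 0.5, -1.2]
finger_gap: 0.997
```

```bash
python3 look.py w11
```

```text
25.875 [0.6486 0.2321 0.1876] [ 0.     0.026  0.018 -0.    -0.002  0.001] 0.9974493050849342 [-0.3  0.5 -1.2]
```

View pics/w11.png

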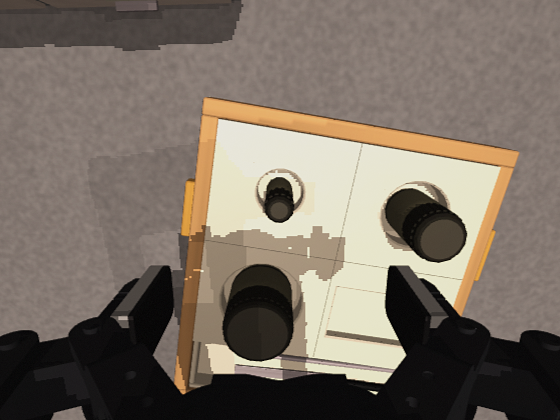

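All three bottles upright in their wells: slim (279,200), medium (430,230), wide (258,318). Now the small white box.

Call:
arm_command(rows=[[[-2, -25, 0], -0.035, -1], [[-5, -48, 0], -0.035, -1], [[-5, -50, 0], -0.035, -1], [[-5, -50, 0], -0.035, -1], [[-5, -50, 0], -0.035, -1], [[-5, -50, 0], -0.035, -1], [[-5, -50, 0], -0.035, -1], [[-5, -50, 0], -0.035, -1], [[-5, -48, -20], -0.035, -1], [[-4, -29, -30], -0.035, -1], [[0, 0, 0], 0, -1], [[0, 0, 0], 0, -1]])

```text
t: 27.42
tcp_pos: [0.6025, -0.2178, 0.1374]
tool_rot: [0.985, -0.173, -0.001, -0.0]
force: [1.2, -0.9, -0.6]
finger_gap: 1.001
```

```bash
python3 look.py w12
python3 - <<'E'
from chk import *
c=manip.get_calibration("wrist");print(bx(c,.6033,-.2176,-.345,.028,.041,.017).round(1).tolist())
R=np.array(c['R']);print(manip.sense()['tool_rot'].round(4))
im=cv2.imread("pics/w12.png")
m=cv2.inRange(im,(200,200,200),(255,255,255));m[:,:200]=0;m[:,380:]=0
m=cv2.morphologyEx(m,cv2.MORPH_CLOSE,np.ones((25,25)))
cs,_=cv2.findContours(m,0,2)
for k in cs:
    if cv2.contourArea(k)<2000: continue
    b=cv2.boxPoints(cv2.minAreaRect(k));W=np.array([cast(c,*q,.028) for q in b])
    print(b.round(1).tolist(),W.mean(0).round(4),[np.linalg.norm(W[i+1]-W[i]).round(4) for i in(0,1)],[np.arctan2(*(W[i+1]-W[i])[[1,0]]).round(3) for i in(0,1)])
E
```

```text
27.425 [ 0.6025 -0.2178  0.1374] [ 0.029 -0.023 -0.012 -0.002 -0.003  0.   ] 1.0009288506948444 [ 1.2 -0.9 -0.6]
[[303.6, 260.9], [305.7, 147.6], [254.5, 147.6], [256.8, 261.0]]
[ 9.851e-01 -1.721e-01  0.000e+00 -1.000e-04]
```

View pics/w12.png

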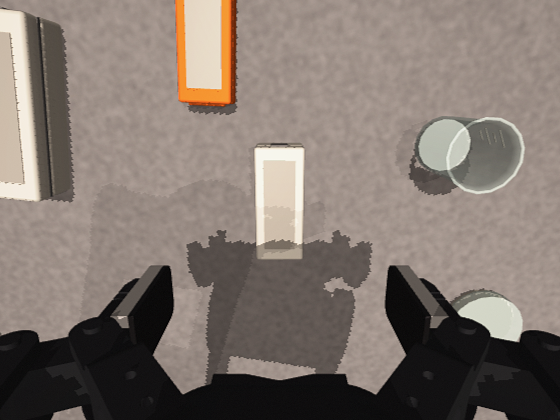

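Call:
arm_command(rows=[[[1, 0, -35], 0, -0.5], [[0, 0, -35], 0, -0.5], [[0, 0, -28], 0, -0.5], [[0, 0, -12], 0, -0.5], [[0, 0, -5], 0, -0.4], [[0, 0, 0], 0, -0.2], [[0, 0, 0], 0, 0], [[0, 0, 0], 0, 1], [[0, 0, 0], 0, 1], [[0, 0, 0], 0, 1], [[0, 0, 0], 0, 1], [[0, 0, 0], 0, 1]], squeeze=30)

```text
t: 28.98
tcp_pos: [0.605, -0.2183, 0.0241]
tool_rot: [0.985, -0.172, 0.001, 0.0]
force: [-0.2, 1.2, 6.4]
finger_gap: 0.39
```

Call:
arm_command(rows=[[[0, 0, 0], 0, 1]])

```text
t: 29.1
tcp_pos: [0.605, -0.2182, 0.024]
tool_rot: [0.985, -0.172, 0.001, 0.0]
force: [1.2, -0.1, 6.2]
finger_gap: 0.39
```

Call:
arm_command(rows=[[[0, 0, 15], 0, 1], [[0, 0, 45], 0, 1], [[0, 0, 45], 0.1, 1], [[-7, 20, 21], 0.15, 1], [[-9, 40, 0], 0.175, 1], [[-9, 45, 0], 0.175, 1], [[-9, 48, 0], 0.175, 1], [[-9, 48, 0], 0.175, 1], [[-9, 48, 0], 0.175, 1], [[-9, 45, 0], 0.175, 1], [[-8, 40, 0], 0.175, 1], [[-4, 20, 0], 0.175, 1]])

```text
t: 30.6
tcp_pos: [0.5301, 0.1382, 0.1494]
tool_rot: [0.793, 0.61, -0.0, -0.0]
force: [0.6, -0.1, -1.1]
finger_gap: 0.391
```

Call:
arm_command(rows=[[[0, 0, 0], 0.1, 1], [[0, 0, 0], 0, 1], [[0, 0, 0], 0, 1]])

```text
t: 30.98
tcp_pos: [0.5313, 0.1359, 0.1491]
tool_rot: [0.764, 0.645, 0.0, 0.0]
force: [0.6, 0.3, 0.2]
finger_gap: 0.394
```

```bash
python3 look.py w13 scene
python3 - <<'E'
from chk import *
c=manip.get_calibration("wrist");q=manip.sense()['tool_rot'];print(2*np.arctan2(q[1],q[0]))
print(bx(c,.532,.1365,-.167,.038,.025,.049).round(1).tolist())
E
```

```text
30.975 [0.5313 0.1359 0.1491] [-0.005  0.003 -0.001  0.001 -0.002 -0.007] 0.3940868318440774 [0.6 0.3 0.2]
1.402150363976251
[[245.5, 270.2], [313.5, 270.0], [317.2, 134.8], [241.3, 135.0]]
```

View pics/w13.png

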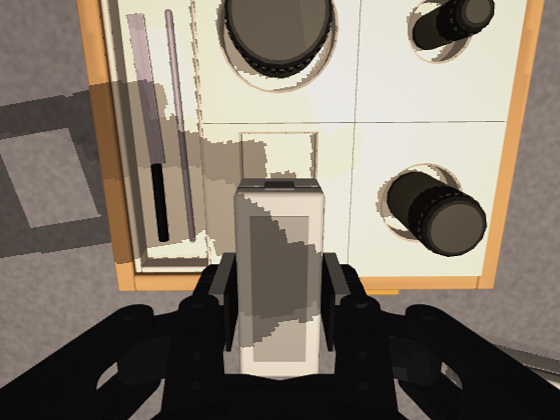

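View pics/w13s.png

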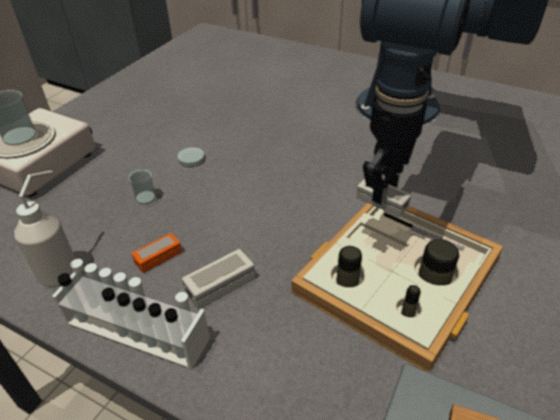

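Call:
arm_command(rows=[[[0, 2.5, -30], 0, 1], [[0, 0, -30], 0, 1], [[0, 0, -20], 0, 1], [[0, 0, -8], 0, 1], [[0, 0, -4], 0, 1], [[0, 0, -2], 0, 1], [[0, 0, 0], 0, 1], [[0, 0, 0], 0, 1]])

```text
t: 32.08
tcp_pos: [0.5316, 0.1387, 0.0554]
tool_rot: [0.764, 0.646, 0.0, 0.0]
force: [0.9, -0.3, -0.0]
finger_gap: 0.387
```

```bash
python3 look.py w14
```

```text
32.075 [0.5316 0.1387 0.0554] [ 0.001  0.002  0.001 -0.     0.001  0.001] 0.38654050353023667 [ 0.9 -0.3 -0. ]
```

View pics/w14.png

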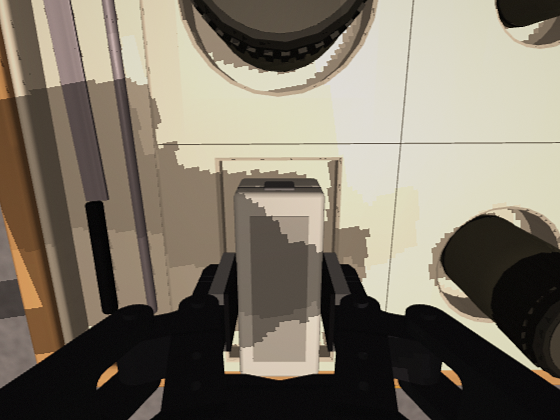

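Call:
arm_command(rows=[[[0, 0, -1.5], 0, 1], [[0, 0, -1], 0, 1], [[0, 0, -1], 0, 1], [[0, 0, 0], 0, 1]])

```text
t: 32.62
tcp_pos: [0.5313, 0.1387, 0.052]
tool_rot: [0.764, 0.646, 0.0, 0.0]
force: [-1.6, -0.7, 5.3]
finger_gap: 0.389
```

Call:
arm_command(rows=[[[0, 0, 0], 0, 0.17], [[0, 0, 0], 0, 0.1], [[0, 0, 0], 0, 0.0], [[0, 0, 0], 0, -0.2], [[0, 0, 0], 0, -0.2], [[0, 0, 15], 0, -0.2], [[0, 0, 35], 0, -0.4], [[0, 0, 50], 0, -0.4], [[0, 0, 50], 0, -0.4], [[0, -40, 40], 0, -0.4], [[0, -50, 0], 0, -0.4], [[0, 0, 0], 0, -0.4]])

```text
t: 34.12
tcp_pos: [0.5316, 0.046, 0.2431]
tool_rot: [0.765, 0.644, 0.001, 0.001]
force: [-0.7, 0.1, -0.4]
finger_gap: 0.701
```

```bash
python3 look.py w15 scene
python3 - <<'E'
from h import *
cv2.imwrite("pics/t15.png",manip.snapshot("top"))
a=cv2.imread("pics/w15.png");b=cv2.imread("pics/w15s.png");b=b[160:380,260:540]
cv2.imwrite("pics/f.png",cv2.resize(b,(784,616))[:600])
E
```

```text
34.125 [0.5316 0.046  0.2431] [0.052 0.021 0.017 0.037 0.004 0.022] 0.7013866670959048 [-0.7  0.1 -0.4]
```

View pics/w15.png

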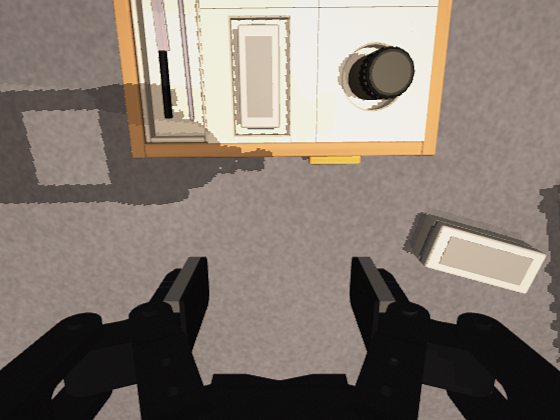

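View pics/f.png

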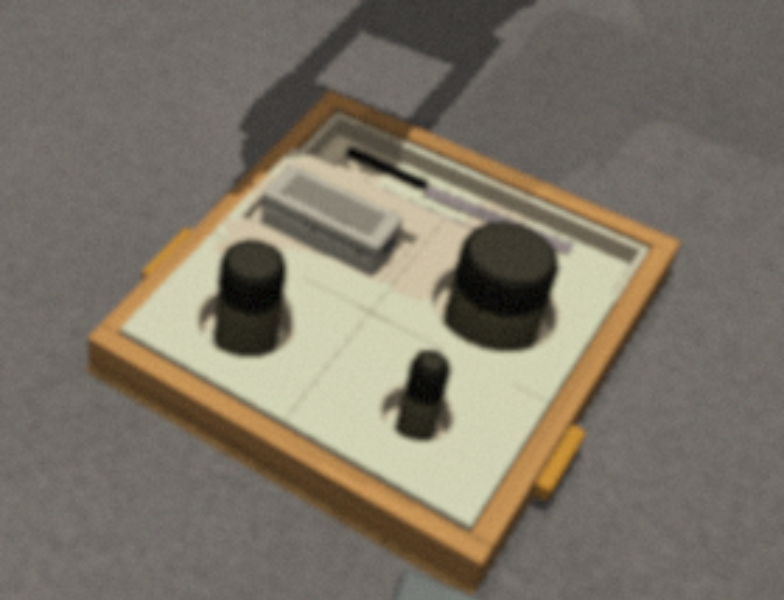

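View pics/t15.png

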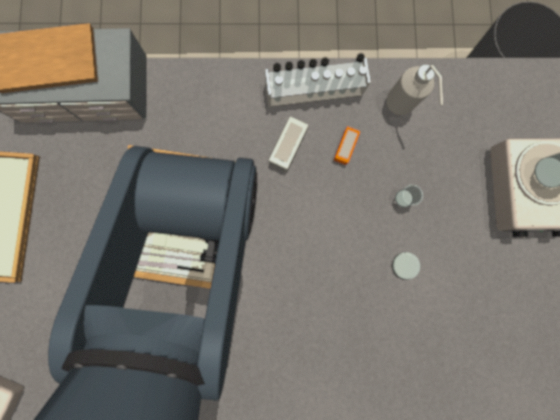

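All four pieces are seated: the box lies flat inside the recess and the bottles stand upright. The dish (407,265), beaker (408,197), larger white box and orange box are where they started. Handing in.

```bash
python3 -c "
from station import manip
print(manip.sign_off())"
```

```text
the job is handed in; nothing more can be done
None
```

All three bottles stand upright in the wells of their own size, and the small white slide box lies flat in the long recess. I handed the job in at about 34 s of the 141 s allowed.

- **Setting down:** each piece was lowered until the wrist force showed it touching the floor. The tool was then within about 1 mm of the height expected for a fully seated piece (tool height 52 to 59 mm, wrist force 5 to 11 N). The grip was opened slowly, and nothing tipped or dropped.
- **Last pictures:** in the scene view, all three bottles stand upright inside their well rims and the box sits inside the recess. In the top view, the dish and beaker are at their starting pixels, (407,265) and (408,197). The larger white box and the orange box were not touched either. The arm hid the bottles in the last top view, so I checked those from the scene view, with only the medium bottle and the box also in the last wrist view.
- **Disagreements:** my estimates of the case's angle ranged from -0.15 to -0.18 rad. I used -0.167, which lies well inside the recess clearance. Bottle positions differed by 1 to 3 mm between views, and I corrected them from the close-up wrist pictures.

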